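# Put the card tin away in the games box's hidden drawer

### The arm

A 6-joint arm with a two-finger parallel gripper is mounted at the origin on the work surface. World frame = base frame: x ahead of the robot, y to its left, z up, the work surface at z = 0. Lengths are in mm, angles in rad, forces in N, time in s.
With the tool pointing down it reaches from about 275 to 725 mm from the base axis. Payload 15.9 kg.
Tool frame: the origin (TCP) lies on the centre line of the jaws, within the pads' length; the fingertips stand 17 mm ahead of it and the grasp point (between the pads) lies 2 mm behind it; z points along the fingers, y is the line along which they close (so a half turn about z gives the same grasp; the last joint's range is limited). The gripper opens to 85 mm and grips with 20 to 120 N. Pads are 22 mm wide; open, the fingers measure 114 mm over their backs; the gripper's body (76 mm by 85 mm) begins 54 mm behind the grasp point. The pads swing forward as they close: fully open they stand 13 mm farther back than shut.
Start: joints at [1.155, 0.213, -0.034, 1.323, 0, 1.571], TCP at [201.953, 457.384, 248.306] pointing down, gripper open.
Joint ranges: [-2.98, 2.98], [-0.74, 1.72], [-1.14, 1.35], [-2.1, 2.04], [-1.57, 1.44], [-3.14, 3.14]. Speed limits (rad/s): [1.89, 1.89, 2.39, 2.57, 3.14, 3.14].

### API

Orientations are given as a unit quaternion [x, y, z, w].
In Python, from rig import r gives the robot as it stands.
- The arm moves only by the shell command python3 shift.py 'ROWS' [FORCE]. ROWS is rows parted by semicolons, their numbers by spaces, 1 to 10 of them, each of 7 numbers: a rotation vector rx, ry, rz in rad, then dx, dy, dz in mm, then the finger opening in mm; each row shifts and turns the commanded pose from where the row before left it, along the tool's axes as they then stand; what a row does not reach is not made up. A row lasts 1/12 s, in which the tool goes at most 41.7 mm and 0.125 rad, less where a joint would pass 70% of its speed; a pose out of reach is approached as far as the arm can. The fingers move at their own pace and stop on an object; FORCE is the grip in N (left out, the last holds). Time passes only in rows, so rows that do not move let the fingers close. It prints the time, the measured TCP pose, the force, the opening and the grip force at its end.
- r.observe(): the state, without advancing time (a new reading comes with each control period).
- r.grab_frame(name): name is "scene" or "top"; returns (picture, depth): 384x512x3 uint8, blue, green, red; 384x512 float32, mm along the optical axis (not along the pixel's ray), 0 where there is no reading.
- r.camera_model(name): a dict with "mtx" (3x3 intrinsics, pixels), "extrinsics" (4x4, takes a point from camera to world coordinates). Camera axes: x right, y down, z forward; pixel columns grow to the right and rows downward; lengths in mm; the calibration is good to about 2 mm. A picture is of the moment at which its call begins. camera_model takes no time and is no camera call.
- r.sign_off(): hands the job in; it is judged then, once.
The state is a dict: "time": time; "joints": joint angles; "dq": joint speeds; "joint_torque": joint torques, N m; "tool_pos": TCP position; "ee_rot": TCP orientation; "force": force on the tool from outside, world axes, zero at the start; "torque": the same for the moment, N m; "gripper_width": finger opening in mm; "finger_force": force on a finger pad.
Only numpy, scipy, OpenCV 4.12 (cv2) and the standard library are available. Lean on these libraries where they do the work, as an engineer would, in place of code of your own. Each camera call takes 0.05 s, during which the arm holds its last target. There are 200 camera calls.

### The job

The blue card tin standing in the beech rack belongs in the hidden drawer of the dark wooden games box. First take the tin out of the rack and lay it down flat on the cork mat, letting go of it there; only then press the brass button on top of the box so that the drawer springs out, take the tin up again, lay it flat on the drawer's floor and let go, and push the drawer shut until it latches. Leave the canister, cup, tumbler and ball where they stand.

Things in the scene. Friction and masses are not known exactly. Their poses are not given: they have to be found in the camera images.
- tin: closed flat card tin, blue with yellow panel, about 120 g; 80 mm along own x, 18 mm thick along own y, 50 mm along own z; origin at its centre. Starts standing on its long edge in the rack's slot, z up, x along the slot, centre 37 mm and top 62 mm above the board. Lying flat its own y is vertical, either way up. Stood free on the level it is stable; it topples flat if its top is pushed along y
- rack: fixed slotted beech rack, 190 mm along own x, 60 mm along y, 26 mm high; origin at centre of underside. The tin's slot in its middle: 84 mm (x) by 20.5 mm (y), 14 mm deep, floor 12 mm above the board. Three aluminium jacks stand fixed at each end, 45 mm or more from the middle along x, tops 59 mm above the board; beside the tin in y nothing rises above the rack's top
- mat: fixed cork mat, 150 mm along its own x, 130 mm along y, 3 mm thick; origin at the centre of its underside
- box: fixed dark wooden games box, 150 mm along its own x, 146 mm along y, top 60 mm above the board; origin at the centre of its underside. Its hidden drawer comes out of its front along the box's own -x (towards the robot), no handle
- button_top (a point): centre of the top face of the brass push button on the box's top, 32 mm in diameter, standing 10 mm proud (70 mm above the board). It is pressed straight down; spring 2.5 N at first, 6.5 N fully down; springs back up when let go
- latch (a joint): travel of the brass button, m: 0 up, 0.008 fully down; the drawer is released at about 0.005
- drawer (a joint): drawer travel, m: 0 shut and latched, 0.105 fully sprung out. Once released a spring of 3 to 5 N drives it out in about a second and holds it there. To shut, push the front along the box's +x to about -0.004 (stop at -0.005), about 10 N near the end: it latches and rests at 0
- bay (a point): centre of the drawer's inner floor (moves with the drawer; axes parallel to the box's), 9 mm above the board. Inside it is 92 mm along x and 110 mm along y, walls 24 mm high; open to the top and clear of the box when sprung out. The tin fits flat with its 80 mm along x; under the box there are 33 mm over this floor
- front (a point): centre of the drawer front's outer face (moves with the drawer), 23 mm above the board; the front is 122 mm wide (y), 34 mm high, from 6 to 40 mm above the board, and stands 6 mm proud of the box when shut; it faces the box's own -x
- canister: bystander: loose stainless steel canister with clip-on lid, 92 mm diameter, 110 mm high; origin at the centre of its underside, z up
- cup: bystander: loose yellow plastic cup, 76 mm diameter, 75 mm high; origin at the centre of its underside, z up
- tumbler: bystander: loose glass tumbler with amber marbles, 66 mm diameter, 85 mm high; origin at the centre of its underside, z up
- ball_center (a point): bystander: centre of a loose orange bounce ball, 44 mm diameter, sitting on a small fixed rubber ring

How it is judged:
By the outcome, as a careful person would: the job done as asked, in the order asked, and still so for the second after the job is handed in, with the robot touching nothing.
It also fails if it takes over 69 s, if anything falls off the work surface, if the arm or the gripper's body presses on something with over 40 N, if the wrist force passes 120 N, or if a joint passes its speed limit or range.

## Working session

There is one attempt and no reset: what is moved stays moved. The work goes in short steps, Python scripts to look and compute and a shell command to move; the robot and the scene stay as the last step left them, time stands still between calls to the robot, and variables do not carry over. Pictures are saved under pics/ and viewed, at most 10 in all, crops included, and the job is handed in when it is done.

```bash
ls; mkdir -p pics
cat > h.py <<'E'
from rig import r
import numpy as np, cv2
from scipy.spatial.transform import Rotation as R
def grab(n,tag):
    p,d=r.grab_frame(n); cv2.imwrite(f'pics/{tag}.png',p); m=r.camera_model(n)
    np.savez(f'pics/{tag}.npz',p=p,d=d,K=m['mtx'],E=m['extrinsics']); return p,d,np.array(m['mtx']),np.array(m['extrinsics'])
def load(tag):
    z=np.load(f'pics/{tag}.npz'); return z['p'],z['d'],z['K'],z['E']
def cloud(d,K,E):
    v,u=np.mgrid[:d.shape[0],:d.shape[1]]
    P=np.stack([(u-K[0,2])/K[0,0]*d,(v-K[1,2])/K[1,1]*d,d],-1)
    W=P@E[:3,:3].T+E[:3,3]; W[d==0]=np.nan; return W
def st():
    o=r.observe(); print(o['time'],np.round(o['tool_pos'],1),np.round(R.from_quat(o['ee_rot']).as_matrix().round(3).tolist(),3).tolist(),o['gripper_width'],np.round(o['force'],1),np.round(o['joints'],2)); return o
E
python3 - <<'E'
from h import *
for n in('scene','top'):
    p,d,K,E=grab(n,n+'0'); print(n,K.tolist(),np.round(E,3).tolist())
st()
a=cv2.imread('pics/scene0.png');b=cv2.imread('pics/top0.png')
E
```

```text
pics
rig.py
shift.py
scene [[390.75939372545736, 0.0, 251.9467441524778], [0.0, 390.75939372545736, 189.5634399384931], [0.0, 0.0, 1.0]] [[0.216, 0.674, -0.706, 1262.544], [0.976, -0.149, 0.156, -108.843], [0.0, -0.723, -0.691, 727.547], [0.0, 0.0, 0.0, 1.0]]
top [[350.02470295368784, 0.0, 263.66673620249156], [0.0, 350.02470295368784, 188.69041747108975], [0.0, 0.0, 1.0]] [[0.024, -0.991, 0.131, 493.516], [-1.0, -0.026, -0.012, 47.758], [0.016, -0.131, -0.991, 885.633], [0.0, 0.0, 0.0, 1.0]]
0.1 [201.8 457.1 247.9] [[-0.915, 0.404, -0.0], [0.404, 0.915, -0.001], [-0.0, -0.001, -1.0]] 85.6115564389873 [ 0.  -0.3  0.7] [ 1.16  0.21 -0.03  1.32 -0.    1.57]
```

View pics/scene0.png

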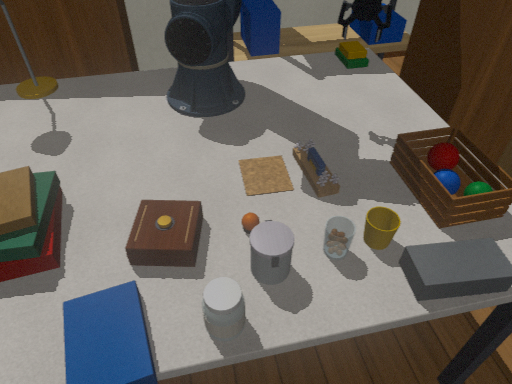

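View pics/top0.png

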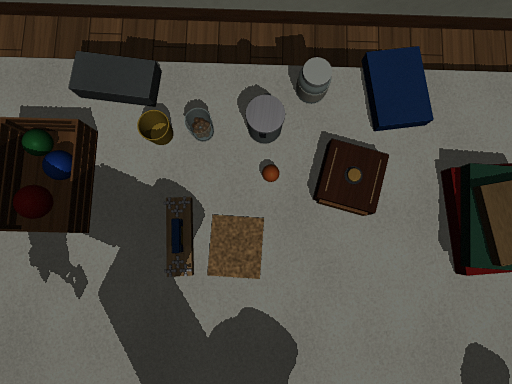

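The top view shows the rack at about (179,236) with the blue tin at (176,236), the mat at (236,246), the box at (352,177) with its button at (355,175), and the ball at (271,173). In the scene view the tin is at (318,160), the box at (166,232) and the button at (165,222). Next I measure these from both views.

```bash
cat > m.py <<'E'
from h import *
def rect(W,mask,name):
    pts=W[mask]; pts=pts[~np.isnan(pts[:,0])]
    (c,s,a)=cv2.minAreaRect(pts[:,:2].astype(np.float32)); print(name,len(pts),'c',np.round(c,1),'s',np.round(s,1),'a',round(a,1),'med',np.round(np.median(pts,0),1),'z5/95',np.round(np.percentile(pts[:,2],[5,95]),1))
def box(sh,u0,u1,v0,v1):
    m=np.zeros(sh,bool); m[v0:v1,u0:u1]=1; return m
def clean(m): 
    n,l,s,_=cv2.connectedComponentsWithStats(m.astype(np.uint8)); return l==1+np.argmax(s[1:,4]) if n>1 else m
E
python3 - <<'E'
from m import *
for t,rg in(('top0',dict(tin=(164,196,205,265),mat=(200,275,205,285),box=(305,395,130,222),rack=(160,198,190,282),ball=(260,282,160,185))),('scene0',dict(tin=(295,345,140,190),mat=(232,300,150,200),box=(122,210,195,272),rack=(285,345,140,200),ball=(238,263,208,236)))):
    p,d,K,E=load(t); W=cloud(d,K,E); h=cv2.cvtColor(p,cv2.COLOR_BGR2HSV).astype(int); sh=d.shape; z=W[...,2]; b,g,rr=[p[...,i].astype(int) for i in range(3)]
    B={k:box(sh,*v) for k,v in rg.items()}
    print(t,'board z',np.nanmedian(z[box(sh,*((290,310,250,300) if t=='top0' else (220,240,150,190)))]))
    blue=B['tin']&(h[...,0]>100)&(h[...,0]<130)&(h[...,1]>90)
    rect(W,clean(blue),'tinblue'); rect(W,clean(blue&(z>50)),'tintop')
    rect(W,clean(B['mat']&(h[...,0]<25)&(h[...,1]>90)&(z<15)),'mat')
    rect(W,clean(B['box']&(z>52)&(z<66)),'boxtop')
    rect(W,clean(B['box']&(z>66)&(z<80)),'btn')
    rect(W,clean(B['box']&(h[...,0]>15)&(h[...,0]<32)&(h[...,1]>100)&(h[...,2]>90)&(z>64)),'btn hue')
    rect(W,clean(B['rack']&(z>17)&(z<35)),'rack'); rect(W,B['rack']&(z>50),'jacks+tin')
    rect(W,clean(B['ball']&(h[...,0]<15)&(h[...,1]>150)),'ball')
a=load('top0')[0][180:290,150:210];b=load('scene0')[0][130:210,280:360]
cv2.imwrite('pics/c1.png',np.hstack([cv2.resize(a,(330,600),interpolation=2),cv2.resize(b,(460,460),interpolation=2)[:600] if 0 else cv2.copyMakeBorder(cv2.resize(b,(460,460),interpolation=2),0,140,0,0,0)]))
E
```

```text
top0 board z 0.7350709889735754
tinblue 326 c [488.3 239.9] s [77.4 16.9] a 3.1 med [488.5 237.7  62.1] z5/95 [34.2 65.2]
tintop 275 c [487.7 239.8] s [76.3 16.9] a 3.1 med [486.5 239.4  62.5] z5/95 [56.9 65.3]
mat 3135 c [465.  103.6] s [129.1 148.7] a 87.5 med [463.7 103.4   3.9] z5/95 [1.4 6.3]
boxtop 3602 c [ 642.4 -175.3] s [146.3 150.8] a 75.8 med [ 639.8 -173.3   60.8] z5/95 [58.1 63.1]
btn 137 c [ 641.6 -175. ] s [29.9 29.5] a 45.7 med [ 642.  -175.    70.6] z5/95 [67.7 72.7]
btn hue 112 c [ 641.8 -175.9] s [26.6 27.1] a 64.6 med [ 641.9 -176.    70.6] z5/95 [68.4 72.7]
rack 1288 c [487.1 241.1] s [189.8  60.8] a 4.0 med [484.2 232.4  26.7] z5/95 [23.7 29.3]
jacks+tin 373 c [486.4 240.6] s [167.1  42.1] a 4.2 med [488.8 239.8  62. ] z5/95 [54.9 65. ]
ball 224 c [646.8  21.7] s [38.4 40.1] a 46.6 med [645.   22.4  40.7] z5/95 [30.2 46.4]
scene0 board z -0.06571643594099896
tinblue 27 c [516.4 244.1] s [12.8 27.8] a 89.5 med [521.3 245.   60.9] z5/95 [52.3 63. ]
tintop 27 c [516.4 244.1] s [12.8 27.8] a 89.5 med [521.3 245.   60.9] z5/95 [52.3 63. ]
mat 1579 c [467.4 103.9] s [127.1 150.5] a 86.9 med [473.3 102.7   2.9] z5/95 [0.6 5.1]
boxtop 3193 c [ 644.  -175.8] s [145.5 153.2] a 75.8 med [ 657.3 -176.4   59.9] z5/95 [56.9 61.9]
btn 125 c [ 645.  -175.7] s [31.2 29.8] a 40.1 med [ 644.8 -175.6   69.8] z5/95 [67.6 71.4]
btn hue 125 c [ 645.  -175.7] s [31.2 29.8] a 40.1 med [ 645.6 -175.5   69.8] z5/95 [65.9 71.4]
rack 630 c [489.6 240.3] s [190.4  63. ] a 4.3 med [517.8 226.   25.7] z5/95 [18.8 30.1]
jacks+tin 233 c [489.5 239.1] s [165.2  42.1] a 3.4 med [499.4 237.6  60. ] z5/95 [51.4 63.4]
ball 110 c [652.   18.2] s [32.4 25.2] a 86.9 med [654.7  18.4  42. ] z5/95 [35.9 45.7]
```

View pics/c1.png

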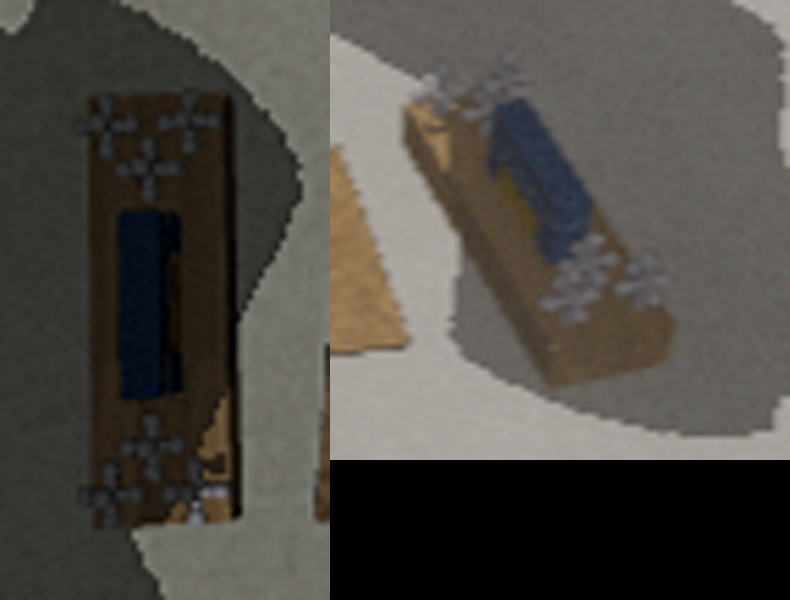

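The crop confirms the tin stands in the slot between the jacks, with its long axis about 4° from world x. Measured from both views:

| Item | Centre (mm) | Yaw |
|---|---|---|
| Tin | (488, 240) | about 4° |
| Mat | (466, 104) | about -3° |
| Box | (643, -175.5) | -14.2° |

The tin's top is at about z 62. I'm moving above the tin.

```bash
cat >> h.py <<'E'
def go(x,y,z,yaw=None):
    "print tool-axis shift to a world point; yaw = wanted world angle of tool y (deg)"
    o=r.observe(); M=R.from_quat(o['ee_rot']).as_matrix(); d=M.T@(np.array([x,y,z])-o['tool_pos'])
    a=np.degrees(np.arctan2(M[1,1],M[0,1])); s='pos %s delta %s |%.0f| yaw %.2f tilt %s'%(np.round(o['tool_pos'],1),np.round(d,1),np.linalg.norm(d),a,np.round(M[:2,2],3))
    if yaw is not None: s+=' rz %.3f'%(-np.radians((yaw-a+90)%180-90))
    print(s)
E
python3 shift.py '0 0 0 -35 -8.3 6.8 85;0 0 0 -35 -8.3 6.8 85;0 0 0 -35 -8.3 6.8 85;0 0 0 -35 -8.3 6.8 85;0 0 0 -35 -8.3 6.8 85;0 0 0 -35 -8.3 6.8 85;0 0 0 -35 -8.3 6.8 85;0 0 0 -35 -8.3 6.8 85;0 0 0 -35 -8.3 6.8 85;0 0 0 -35 -8.3 6.8 85'
python3 shift.py '0 0 -0.122 0 0 0 60;0 0 -0.122 0 0 0 60;0 0 -0.122 0 0 0 60;0 0 -0.121 0 0 0 60;0 0 0 0 0 0 60'
python3 -c "
from h import *
go(488.3,240.3,50,94.1)"
```

```text
time: 0.93
tool_pos: [489.7, 238.6, 179.8]
ee_rot: [0.206, 0.978, -0.0, -0.0]
force: [-0.3, 0.9, -0.5]
gripper_width: 84.9
finger_force: 0.0
time: 1.35
tool_pos: [488.5, 239.9, 179.9]
ee_rot: [-0.039, 0.999, -0.0, -0.0]
force: [-0.4, -0.0, -0.1]
gripper_width: 59.7
finger_force: 0.0
pos [488.5 239.9 179.9] delta [  0.    0.5 129.9] |130| yaw 94.42 tilt [-0.001 -0.   ] rz 0.006
```

```bash
python3 shift.py '0 0 0.006 0 0 35 60;0 0 0 0 0 35 60;0 0 0 0 0 35 60;0 0 0 0 0.4 15 50;0 0 0 0 0 8 40;0 0 0 0 0 0 40;0 0 0 0 0 0 40' 30
python3 shift.py '0 0 0 0 0 0 10;0 0 0 0 0 0 10;0 0 0 0 0 0 10;0 0 0 0 0 0 10;0 0 0 0 0 0 10;0 0 0 0 0 0 10;0 0 0 0 0 0 10;0 0 0 0 0 0 10'
```

```text
time: 1.93
tool_pos: [488.9, 240.7, 53.0]
ee_rot: [-0.032, 0.999, 0.0, 0.0]
force: [1.3, -0.1, 0.5]
gripper_width: 40.0
finger_force: 0.0
time: 2.6
tool_pos: [489.5, 240.9, 53.8]
ee_rot: [-0.032, 0.999, 0.001, 0.001]
force: [0.3, 1.0, 6.2]
gripper_width: 17.4
finger_force: 32.8
```

```bash
python3 shift.py '0 0 0 0 0 -5 10;0 0 0 0 0 -10 10;0 0 0 0 0 -20 10;0 0 0 0 0 -25 10;0 0 0 0 0 -25 10;0 0 0 0 0 0 10;0 0 0 0 0 0 10'
python3 - <<'E'
from h import *
go(466,138,80,87)
a=grab('scene','s1')[0][80:210,230:400]; b=grab('top','t1')[0][150:290,130:290]
cv2.imwrite('pics/c2.png',np.hstack([cv2.resize(a,(400,306)),cv2.resize(b,(350,306))]))
E
```

```text
time: 3.18
tool_pos: [489.6, 241.0, 139.4]
ee_rot: [-0.033, 0.999, 0.001, 0.002]
force: [0.5, -0.3, -2.6]
gripper_width: 17.5
finger_force: 31.7
pos [489.6 241.  139.4] delta [  30.4 -101.3   59.2] |121| yaw 93.73 tilt [0.003 0.002] rz 0.117
```

View pics/c2.png

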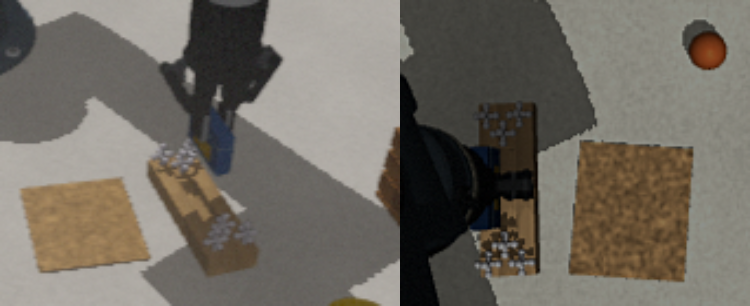

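Crop: the tin hangs in the jaws above the rack, with the slot empty. Now I move it over the mat.

```bash
python3 shift.py '0 0 0 8 -25 0 10;0 0 0 8 -25 0 10;0 0 0 7 -25 0 10;0 0 0 7 -26 20 10;0 0 0.117 0 0 20 10;0 0 0 0 0 20 10;0 0 0 0 0 20 10;0 0 0 0 0 6 10;0 0 0 0 0 0 10;0 0 0 0 0 0 10'
python3 -c "
from h import *
go(466,138,45,87)"
```

```text
time: 4.12
tool_pos: [465.0, 137.7, 51.4]
ee_rot: [0.026, 1.0, -0.0, -0.0]
force: [-0.6, -0.4, -1.6]
gripper_width: 17.8
finger_force: 31.6
pos [465.  137.7  51.4] delta [-1.   0.3  6.4] |7| yaw 87.05 tilt [-0.001 -0.   ] rz 0.001
```

```bash
python3 shift.py '0 0 0 0 0 3 10;0 0 0 0 0 2 10;0 0 0 0 0 1 10;0 0 0 0 0 0 10;0 0 0 0 0 0 10'
```

```text
time: 4.53
tool_pos: [465.3, 137.8, 45.5]
ee_rot: [0.026, 1.0, 0.0, 0.0]
force: [-0.4, -0.8, -1.8]
gripper_width: 17.6
finger_force: 31.6
```

```bash
python3 shift.py '0 0 0 0 0 1 10;0 0 0 0 0 0.7 10;0 0 0 0 0 0 10;0 0 0 0 0 0 10'
```

```text
time: 4.87
tool_pos: [465.5, 137.9, 44.7]
ee_rot: [0.026, 1.0, 0.0, 0.0]
force: [-8.5, -1.5, 22.4]
gripper_width: 17.4
finger_force: 34.9
```

```bash
python3 shift.py '0 0 0 0 0 -0.6 10;0 0 0 0 0 0 10;0 0 0 0 0 0 24;0 0 0 0 0 0 30;0 0 0 0 0 0 40;0 0 0 0 0 0 50;0 0 0 0 0 0 50;0 0 0 0 0 0 50'
python3 shift.py '0 0 0 0 0 -15 50;0 0 0 0 0 -25 50;0 0 0 0 0 -25 50;0 0 0 0 0 0 50;0 0 0 0 0 0 50'
python3 - <<'E'
from m import *
p,d,K,E=grab('scene','s2'); W=cloud(d,K,E); h=cv2.cvtColor(p,cv2.COLOR_BGR2HSV).astype(int)
b=box(d.shape,225,310,120,205)&(h[...,0]>100)&(h[...,0]<130)&(h[...,1]>90)
rect(W,clean(b),'tin');rect(W,clean(b&(W[...,2]>47)),'tintop')
go(466,138,120)
E
```

```text
time: 5.53
tool_pos: [465.2, 137.7, 44.1]
ee_rot: [0.026, 1.0, -0.0, -0.0]
force: [-0.7, -0.1, 0.2]
gripper_width: 50.1
finger_force: 0.0
time: 5.95
tool_pos: [466.1, 138.0, 110.3]
ee_rot: [0.026, 1.0, 0.0, 0.001]
force: [0.8, -0.7, -0.5]
gripper_width: 50.1
finger_force: 0.0
tin 71 c [453.8 137.1] s [16.1 56.4] a 87.3 med [455.2 136.4  53.1] z5/95 [51.  54.8]
tintop 71 c [453.8 137.1] s [16.1 56.4] a 87.3 med [455.2 136.4  53.1] z5/95 [51.  54.8]
pos [465.4 137.8 109.2] delta [ -0.6   0.2 -10.8] |11| yaw 87.03 tilt [0.001 0.   ]
```

The tin stands free on the mat, its top at z 53. Next I close the fingers, go beside it on the +y side and push its top towards -y.

```bash
python3 shift.py '0 0 0 0 20 0 0;0 0 0 0 20 0 0;0 0 0 0 5 0 0;0 0 0 0 0 0 0;0 0 0 0 0 0 0;0 0 0 0 0 20 0;0 0 0 0 0 20 0;0 0 0 0 0 12 0;0 0 0 0 0 0 0;0 0 0 0 0 0 0'
python3 shift.py '0 0 0 0 -6 0 0;0 0 0 0 -6 0 0;0 0 0 0 -4 0 0;0 0 0 0 -4 0 0;0 0 0 0 -3 0 0;0 0 0 0 -3 0 0;0 0 0 0 -3 0 0;0 0 0 0 -3 0 0;0 0 0 0 -3 0 0;0 0 0 0 0 0 0'
python3 - <<'E'
from m import *
p,d,K,E=grab('scene','s3'); cv2.imwrite('pics/c3.png',cv2.resize(p[100:230,200:370],(510,390)))
st()
E
```

```text
time: 6.83
tool_pos: [467.0, 181.8, 56.9]
ee_rot: [0.026, 1.0, -0.0, -0.001]
force: [-0.5, 0.5, -0.1]
gripper_width: -0.2
finger_force: 0.0
time: 7.67
tool_pos: [465.6, 147.2, 57.1]
ee_rot: [0.026, 1.0, -0.0, -0.0]
force: [0.4, 0.4, -0.8]
gripper_width: 0.1
finger_force: 0.0
7.7167 [465.7 147.5  57.2] [[-0.999, 0.052, -0.0], [0.052, 0.999, -0.0], [0.0, -0.0, -1.0]] -0.372920433029928 [-0.2  0.4 -0.3] [ 0.31  0.31 -0.41  0.85 -0.    0.36]
```

View pics/c3.png

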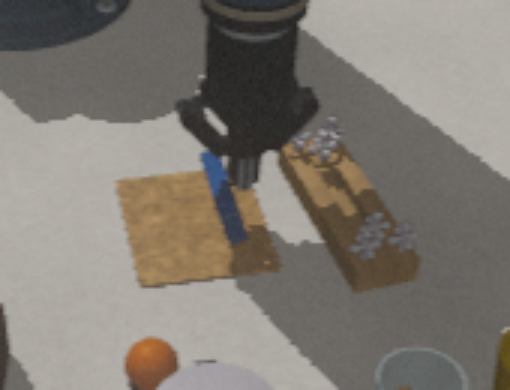

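The tin (crop, around (222,195)) is still upright, with the fingertips against it. I keep pushing.

```bash
python3 shift.py '0 0 0 0 -3 0 0;0 0 0 0 -3 0 0;0 0 0 0 -3 0 0;0 0 0 0 -3 0 0;0 0 0 0 -3 0 0;0 0 0 0 0 0 0;0 0 0 0 0 0 0;0 0 0 0 0 0 0'
python3 - <<'E'
from m import *
p,d,K,E=grab('scene','s4'); W=cloud(d,K,E); h=cv2.cvtColor(p,cv2.COLOR_BGR2HSV).astype(int)
b=box(d.shape,225,310,120,205)&(h[...,0]>100)&(h[...,0]<130)&(h[...,1]>90)
rect(W,clean(b),'tin');st()
E
```

```text
time: 8.38
tool_pos: [465.0, 132.8, 57.2]
ee_rot: [0.026, 1.0, 0.0, 0.0]
force: [-0.0, 0.1, -0.1]
gripper_width: -0.1
finger_force: 0.0
tin 205 c [463.9 101. ] s [48.4 78.8] a 86.5 med [468.3  93.8  20.8] z5/95 [18.5 23.2]
8.4333 [465.  132.8  57.2] [[-0.999, 0.052, 0.0], [0.052, 0.999, 0.0], [-0.0, 0.0, -1.0]] 0.23003211534231094 [ 0.4 -0.1  0.6] [ 0.28  0.3  -0.42  0.84  0.    0.33]
```

The tin now lies flat on the mat at (464, 101), its top at z 20.8, and the gripper is clear of it. On to the button.

```bash
python3 shift.py '0 0 0 0 0 -33 0;0 0 0 0 0 -35 0;0 0 0 -10 -15 -20 0;0 0 0 -21.5 -33.2 0 0;0 0 0 -21.5 -33.2 0 0;0 0 0 -21.5 -33.2 0 0;0 0 0 -21.5 -33.2 0 0;0 0 0 -21.5 -33.2 0 0;0 0 0 -21.5 -33.2 0 0;0 0 0 -21.5 -33.2 0 0'
python3 shift.py '0 0 0 -21.5 -33.2 0 0;0 0 0 -12 -18 0 0;0 0 0.1 0 0 0 0;0 0 0.095 0 0 0 0;0 0 0 0 0 0 0;0 0 0 0 0 0 0'
python3 -c "
from h import *
go(643.3,-175.6,100,75.8)"
```

```text
time: 9.27
tool_pos: [613.1, -124.5, 145.1]
ee_rot: [0.026, 1.0, 0.0, 0.0]
force: [0.2, 0.6, 0.6]
gripper_width: -0.2
finger_force: 0.0
time: 9.77
tool_pos: [643.2, -175.3, 145.0]
ee_rot: [0.122, 0.993, 0.0, -0.0]
force: [0.2, -0.3, 0.4]
gripper_width: 0.1
finger_force: 0.0
pos [ 643.2 -175.3  145. ] delta [-0.2 -0.2 45. ] |45| yaw 76.04 tilt [-0.  0.] rz 0.004
```

```bash
python3 shift.py '0 0 0 0 0 30 0;0 0 0 0 0 20 0;0 0 0 0 0 6 0;0 0 0 0 0 3 0;0 0 0 0 0 3 0;0 0 0 0 0 1.5 0;0 0 0 0 0 0 0;0 0 0 0 0 0 0'
```

```text
time: 10.43
tool_pos: [643.8, -175.6, 82.5]
ee_rot: [0.123, 0.992, -0.0, 0.001]
force: [0.0, -0.5, -0.5]
gripper_width: 0.0
finger_force: 0.0
```

```bash
python3 shift.py '0 0 0 0 0 1.5 0;0 0 0 0 0 1.5 0;0 0 0 0 0 0 0;0 0 0 0 0 0 0'
python3 - <<'E'
from m import *
p,d,K,E=grab('scene','s5'); cv2.imwrite('pics/c4.png',cv2.resize(p[150:290,90:270],(720,560)))
E
```

```text
time: 10.77
tool_pos: [643.8, -175.7, 79.4]
ee_rot: [0.123, 0.992, -0.0, 0.001]
force: [-0.6, 0.0, 6.0]
gripper_width: 0.1
finger_force: 3.0
```

View pics/c4.png

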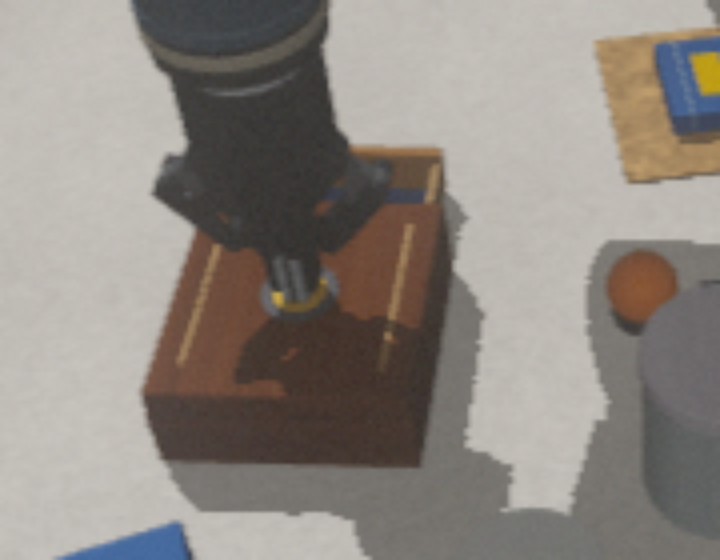

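The drawer is springing out (its lining shows at the box's front, crop around (400,190)). I release the button and return to the tin with the gripper opening.

```bash
python3 shift.py '0 0 0 0 0 -25 0;0 0 0 0 0 -35 0;0 0 0 26.8 25 0 80;0 0 0 26.8 25 0 80;0 0 0 26.8 25 0 80;0 0 0 26.8 25 0 80;0 0 0 26.8 25 0 80;0 0 0 26.8 25 0 80;0 0 0 26.8 25 0 80;0 0 0 26.8 25 0 80'
python3 shift.py '0 0 0 26.8 25 0 80;0 0 -0.092 0 0 0 80;0 0 -0.091 0 0 0 80;0 0 0 0 0 0 80;0 0 0 0 0 0 80'
python3 - <<'E'
from m import *
p,d,K,E=grab('scene','s6'); W=cloud(d,K,E); h=cv2.cvtColor(p,cv2.COLOR_BGR2HSV).astype(int)
b=box(d.shape,225,310,120,205)&(h[...,0]>100)&(h[...,0]<130)&(h[...,1]>90)
rect(W,clean(b),'tin'); pt,dt,Kt,Et=grab('top','t6'); go(464,101,60,86.5)
cv2.imwrite('pics/c5.png',np.hstack([cv2.resize(p[160:280,100:230],(400,370),interpolation=2),cv2.resize(pt[120:260,280:420],(370,370),interpolation=2)]))
c,s=np.cos(np.radians(-14.2)),np.sin(np.radians(-14.2))
for n,(W,rg) in dict(scene=(W,(100,230,160,280)),top=(cloud(dt,Kt,Et),(280,420,120,270))).items():
    Q=W[rg[2]:rg[3],rg[0]:rg[1]].reshape(-1,3); Q=Q[~np.isnan(Q[:,0])]; q=Q[:,:2]-[643.2,-175.5]; X=q@[c,s]; Y=q@[-s,c]
    print(n)
    for x in range(-196,-70,6):
        m=(X>x-3)&(X<x+3)&(abs(Y)<45); m2=(X>x-3)&(X<x+3)&(abs(Y)<70)&(Q[:,2]>20); 
        print(x,m.sum(),np.round(np.median(Q[m,2]),1) if m.any() else '', np.round(Y[m2].min(),1) if m2.any() else '',np.round(Y[m2].max(),1) if m2.any() else '')
E
```

```text
time: 11.65
tool_pos: [483.2, 72.0, 138.9]
ee_rot: [0.123, 0.992, 0.0, 0.0]
force: [0.6, 0.3, -0.7]
gripper_width: 80.0
finger_force: 0.0
time: 12.07
tool_pos: [464.5, 101.6, 138.8]
ee_rot: [0.033, 0.999, 0.0, 0.0]
force: [-0.6, -0.2, 0.9]
gripper_width: 80.0
finger_force: 0.0
tin 168 c [464.3 101.1] s [47.6 79.5] a 86.8 med [458.7  90.5  21. ] z5/95 [18.9 23.2]
pos [464.5 101.3 138.7] delta [ 0.5 -0.4 78.7] |79| yaw 86.15 tilt [0. 0.] rz -0.006
scene
-196 0   
-190 0   
-184 33 39.6 -62.1 60.2
-178 325 25.2 -60.8 60.1
-172 56 9.5 -59.6 59.4
-166 53 9.2 -58.2 59.5
-160 54 8.9 -60.4 59.5
-154 46 9.1 -58.9 59.6
-148 56 9.1 -59.9 59.3
-142 54 9.4 -58.7 59.8
-136 54 9.1 -60.8 59.0
-130 59 9.3 -61.5 59.6
-124 36 9.8 -59.5 59.5
-118 0  -60.6 58.7
-112 0  -59.6 59.3
-106 0  -58.3 59.4
-100 0  -60.4 58.4
-94 0   
-88 0   
-82 0   
-76 12 58.5 -37.7 23.1
top
-196 88 1.0  
-190 87 1.1  
-184 103 40.6 -60.6 61.1
-178 79 11.6 -59.2 61.1
-172 89 10.1 -59.7 60.2
-166 88 9.9 -59.0 59.7
-160 87 10.2 -60.2 60.1
-154 88 10.2 -58.3 60.1
-148 84 10.3 -59.7 59.9
-142 90 10.3 -59.9 59.8
-136 90 9.9 -59.5 60.0
-130 85 10.1 -59.9 60.0
-124 87 9.9 -59.1 60.0
-118 86 10.1 -59.8 59.9
-112 84 9.8 -59.4 59.8
-106 88 10.2 -59.9 60.0
-100 85 10.0 -60.1 60.0
-94 87 9.9 -58.9 60.0
-88 130 14.2 -59.5 59.9
-82 51 34.2 -58.3 60.1
-76 144 47.2 -68.9 69.7
```

View pics/c5.png

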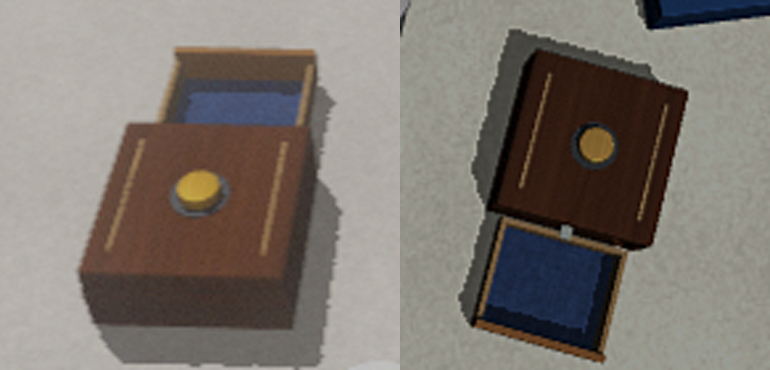

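Both views show the drawer fully out with its lining empty. In the box's frame its front is at -186 and its inner floor runs from -180 to -88, with the floor about 9.5 mm up. That puts the bay centre at about (513.6, -142.7). Now I grasp the flat tin across its 50 mm side.

```bash
python3 shift.py '0 0 -0.004 0.4 -0.2 35 80;0 0 0 0 0 35 80;0 0 0 0 0 25 80;0 0 0 0 0 12 80;0 0 0 0 0 6 80;0 0 0 0 0 3 80;0 0 0 0 0 0 80;0 0 0 0 0 0 80' 40
python3 shift.py '0 0 0 0 0 0 62;0 0 0 0 0 0 55;0 0 0 0 0 0 40;0 0 0 0 0 0 40;0 0 0 0 0 0 40;0 0 0 0 0 0 40;0 0 0 0 0 0 40;0 0 0 0 0 0 40'
```

```text
time: 12.83
tool_pos: [464.6, 101.5, 23.5]
ee_rot: [0.03, 1.0, 0.0, 0.001]
force: [-0.6, 0.5, 0.0]
gripper_width: 80.0
finger_force: 0.0
time: 13.5
tool_pos: [464.4, 101.6, 23.6]
ee_rot: [0.03, 1.0, 0.0, 0.001]
force: [-2.3, -0.5, 10.2]
gripper_width: 48.9
finger_force: 40.2
```

```bash
python3 shift.py '0 0 0 0 0 -5 40;0 0 0 0 0 -15 40;0 0 0 0 0 -30 40;0 0 0 0 0 -40 40;0 0 0 -9.1 -34.4 0 40;0 0 0 -9.1 -34.4 0 40;0 0 0 -9.1 -34.4 0 40;0 0 0 -9.1 -34.4 0 40;0 0 0 -9.1 -34.4 0 40;0 0 0 -9.1 -34.4 0 40'
python3 shift.py '0 0 0 -9.1 -34.4 0 40;0 0 0.094 0 0 0 40;0 0 0.093 0 0 0 40;0 0 0 0 0 0 40;0 0 0 0 0 0 40'
python3 - <<'E'
from m import *
c,s=np.cos(np.radians(-14.2)),np.sin(np.radians(-14.2))
p,d,K,E=grab('scene','s7'); go(513.6,-142.7,28,75.8)
W=cloud(d,K,E); h=cv2.cvtColor(p,cv2.COLOR_BGR2HSV).astype(int)
m=box(d.shape,100,260,80,240)&(h[...,0]>100)&(h[...,0]<130)&(h[...,1]>90)&(W[...,2]>80)&(W[...,2]<125)
rect(W,clean(m),'tin'); Q=W[clean(m)]; q=Q[:,:2]-[643.2,-175.5]; print('X range',np.percentile(q@[c,s],[1,99]).round(1),'Y',np.percentile(q@[-s,c],[1,99]).round(1),'z',np.percentile(Q[:,2],[1,50,99]).round(1))
cv2.imwrite('pics/c6.png',cv2.resize(p[90:270,90:270],(540,540)))
E
```

```text
time: 14.33
tool_pos: [506.1, -109.6, 113.3]
ee_rot: [0.03, 1.0, -0.0, 0.0]
force: [2.1, 0.5, -1.5]
gripper_width: 48.9
finger_force: 42.4
time: 14.75
tool_pos: [513.0, -142.7, 112.9]
ee_rot: [0.122, 0.993, 0.0, 0.0]
force: [-0.2, 0.9, -1.9]
gripper_width: 49.0
finger_force: 42.4
pos [ 513.1 -142.5  112.9] delta [-0.6 -0.1 84.9] |85| yaw 76.07 tilt [ 0. -0.] rz 0.005
tin 98 c [ 493.7 -148.6] s [32.5 48.7] a 50.0 med [ 489.2 -149.4  110.3] z5/95 [108.7 111.8]
X range [-171.3 -125.1] Y [-22.4  10.7] z [107.6 110.3 113.2]
```

View pics/c6.png

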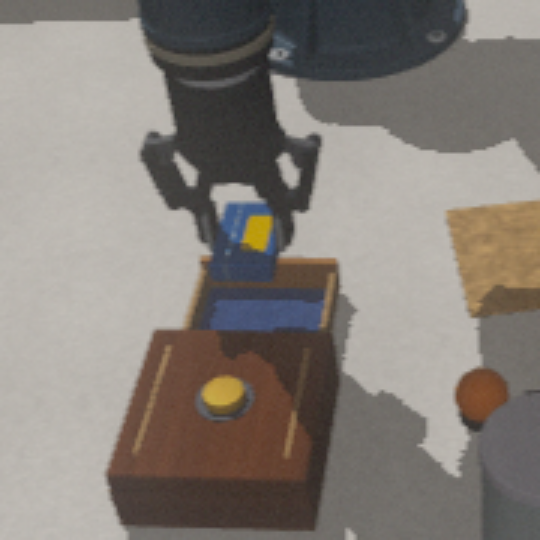

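The tin is level in the jaws, its top 2.6 mm below the TCP, over the bay. So the floor comes at TCP z of about 30. I lower it slowly.

```bash
python3 shift.py '0 0 0.004 -0.5 0 25 40;0 0 0 0 0 25 40;0 0 0 0 0 15 40;0 0 0 0 0 8 40;0 0 0 0 0 5 40;0 0 0 0 0 3 40;0 0 0 0 0 0 40;0 0 0 0 0 0 40'
```

```text
time: 15.47
tool_pos: [514.1, -142.9, 32.5]
ee_rot: [0.125, 0.992, -0.0, 0.001]
force: [0.2, 0.4, 0.3]
gripper_width: 48.9
finger_force: 42.4
```

```bash
python3 shift.py '0 0 0 0 0 1 40;0 0 0 0 0 1 40;0 0 0 0 0 0.5 40;0 0 0 0 0 0 40;0 0 0 0 0 0 40'
```

```text
time: 15.88
tool_pos: [513.9, -142.9, 29.6]
ee_rot: [0.125, 0.992, -0.0, 0.0]
force: [-0.7, 0.2, 4.2]
gripper_width: 48.9
finger_force: 43.0
```

```bash
python3 shift.py '0 0 0 0 0 -0.3 50;0 0 0 0 0 0 53;0 0 0 0 0 0 57;0 0 0 0 0 0 62;0 0 0 0 0 0 62;0 0 0 0 0 0 62'
python3 shift.py '0 0 0 0 0 -5 62;0 0 0 0 0 -15 62;0 0 0 0 0 -30 62;0 0 0 0 0 -30 62;0 0 0 30 0 0 30;0 0 0 35 0 0 0;0 0 0 35 0 0 0;0 0 0 0 0 0 0;0 0 0 0 0 0 0'
python3 - <<'E'
from m import *
c,s=np.cos(np.radians(-14.2)),np.sin(np.radians(-14.2))
pt,dt,Kt,Et=grab('top','t8'); p,d,K,E=grab('scene','s8')
for n,W,(u0,u1,v0,v1) in(('top',cloud(dt,Kt,Et),(280,420,120,270)),('scene',cloud(d,K,E),(100,230,160,280))):
    Q=W[v0:v1,u0:u1].reshape(-1,3); Q=Q[~np.isnan(Q[:,0])]; q=Q[:,:2]-[643.2,-175.5]; X=q@[c,s]; Y=q@[-s,c]
    m=(X>-178)&(X<-91)&(abs(Y)<50)&(Q[:,2]>17)&(Q[:,2]<45); print(n,m.sum(),'X',np.percentile(X[m],[1,99]).round(1),'Y',np.percentile(Y[m],[1,99]).round(1),'z',np.percentile(Q[m,2],[2,50,98]).round(1))
go(643.2+c*-215,-175.5+s*-215,33,75.8)
cv2.imwrite('pics/c7.png',np.hstack([cv2.resize(p[160:280,100:230],(400,370),interpolation=2),cv2.resize(pt[120:260,280:420],(370,370),interpolation=2)]))
E
```

```text
time: 16.38
tool_pos: [513.6, -142.9, 29.5]
ee_rot: [0.125, 0.992, -0.0, -0.0]
force: [-1.0, 0.0, -0.2]
gripper_width: 62.1
finger_force: 0.0
time: 17.13
tool_pos: [415.5, -117.7, 110.1]
ee_rot: [0.125, 0.992, -0.0, 0.0]
force: [1.2, -0.7, 0.3]
gripper_width: 1.3
finger_force: 0.0
top 684 X [-174.8  -96.7] Y [-24.2  25. ] z [22.1 27.7 30.9]
scene 474 X [-177.9 -107.3] Y [-45.1  44.4] z [19.5 27.  39.7]
pos [ 417.6 -118.3  110.1] delta [-17.6  -0.1  77.2] |79| yaw 75.63 tilt [ 0.002 -0.   ] rz -0.003
```

View pics/c7.png

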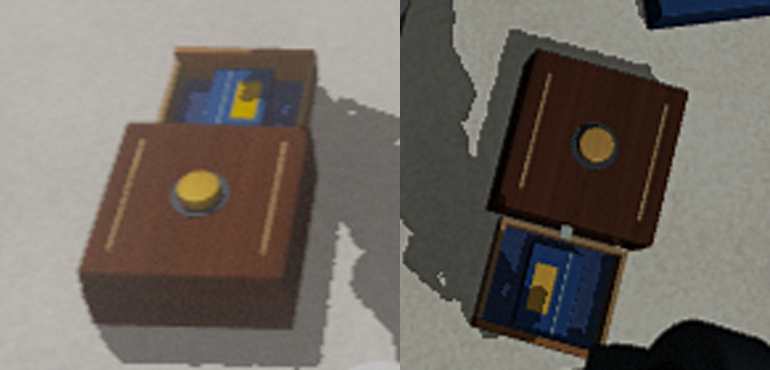

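The tin lies flat and centred in the drawer, its top at about z 27.5. Next I go down in front and push the drawer shut.

```bash
python3 shift.py '0 0 0 0 0 35 0;0 0 0 0 0 30 0;0 0 0 0 0 9 0;0 0 0 0 0 0 0;0 0 0 -12 0 0 0;0 0 0 -8 0 0 0;0 0 0 -8 0 0 0;0 0 0 -8 0 0 0;0 0 0 -8 0 0 0;0 0 0 -8 0 0 0'
python3 shift.py '0 0 0 -10 0 0 0;0 0 0 -10 0 0 0;0 0 0 -10 0 0 0;0 0 0 -10 0 0 0;0 0 0 -10 0 0 0;0 0 0 -10 0 0 0;0 0 0 -8 0 0 0;0 0 0 0 0 0 0'
python3 - <<'E'
from h import *
o=st();c,s=np.cos(np.radians(-14.2)),np.sin(np.radians(-14.2)); q=o['tool_pos'][:2]-np.array([643.2,-175.5]); print(q@[c,s],q@[-s,c])
E
```

```text
time: 18.07
tool_pos: [467.4, -131.0, 35.8]
ee_rot: [0.125, 0.992, 0.0, -0.0]
force: [-5.2, 0.6, 3.8]
gripper_width: -0.4
finger_force: 2.7
time: 18.73
tool_pos: [534.0, -148.0, 35.5]
ee_rot: [0.125, 0.992, 0.0, -0.0]
force: [-3.6, 1.6, 2.7]
gripper_width: 0.3
finger_force: 2.0
18.7333 [ 534.  -148.    35.5] [[-0.969, 0.248, -0.0], [0.248, 0.969, 0.0], [0.0, 0.0, -1.0]] 0.2904089681017907 [-3.6  1.6  2.7] [-0.27  0.45 -0.26  0.86  0.   -0.02]
-112.58307477202028 -0.15601958164824312
```

```bash
python3 shift.py '0 0 0 -7 0 0 0;0 0 0 -6 0 0 0;0 0 0 -4 0 0 0;0 0 0 -3 0 0 0;0 0 0 0 0 0 0'
python3 shift.py '0 0 0 -1.5 0 0 0;0 0 0 -1.5 0 0 0;0 0 0 0 0 0 0'
python3 shift.py '0 0 0 -1 0 0 0;0 0 0 0 0 0 0'
```

```text
time: 19.15
tool_pos: [552.2, -152.7, 35.4]
ee_rot: [0.125, 0.992, 0.0, -0.0]
force: [-2.1, 0.3, -0.5]
gripper_width: 0.1
finger_force: 0.9
time: 19.4
tool_pos: [554.9, -153.4, 35.4]
ee_rot: [0.125, 0.992, 0.0, -0.0]
force: [-3.9, 1.9, -0.1]
gripper_width: 0.0
finger_force: 2.4
time: 19.57
tool_pos: [555.8, -153.6, 35.4]
ee_rot: [0.125, 0.992, 0.0, -0.0]
force: [-4.7, 3.1, -1.7]
gripper_width: -0.1
finger_force: 2.4
```

```bash
python3 shift.py '0 0 0 -1 0 0 0;0 0 0 0 0 0 0'
python3 shift.py '0 0 0 -1 0 0 0;0 0 0 0 0 0 0'
python3 shift.py '0 0 0 -1 0 0 0;0 0 0 0 0 0 0'
python3 shift.py '0 0 0 -1 0 0 0;0 0 0 0 0 0 0'
```

```text
time: 19.73
tool_pos: [556.8, -153.9, 35.4]
ee_rot: [0.125, 0.992, 0.0, -0.0]
force: [-4.4, 2.5, -0.1]
gripper_width: -0.1
finger_force: 2.4
time: 19.9
tool_pos: [557.8, -154.1, 35.4]
ee_rot: [0.125, 0.992, 0.0, -0.0]
force: [-3.7, 2.2, -1.2]
gripper_width: -0.1
finger_force: 2.6
time: 20.07
tool_pos: [558.4, -154.3, 35.4]
ee_rot: [0.125, 0.992, 0.0, -0.001]
force: [-7.2, 3.5, 2.2]
gripper_width: 0.4
finger_force: 2.4
time: 20.23
tool_pos: [558.4, -154.3, 35.3]
ee_rot: [0.125, 0.992, 0.0, -0.002]
force: [-14.2, 4.1, 9.1]
gripper_width: -0.1
finger_force: 2.4
```

At the stop (14 N, front at about -0.005). I back off, lift and check.

```bash
python3 shift.py '0 0 0 0 0 0 0;0 0 0 2 0 0 0;0 0 0 4 0 0 0;0 0 0 10 0 0 0;0 0 0 30 0 0 0;0 0 0 30 0 -15 0;0 0 0 0 0 -35 0;0 0 0 30 0 -35 0;0 0 0 30 30 0 0;0 0 0 0 35 0 0'
python3 - <<'E'
from m import *
c,s=np.cos(np.radians(-14.2)),np.sin(np.radians(-14.2))
pt,dt,Kt,Et=grab('top','t9'); p,d,K,E=grab('scene','s9'); W=cloud(dt,Kt,Et)
Q=W[120:270,280:420].reshape(-1,3); Q=Q[~np.isnan(Q[:,0])]; q=Q[:,:2]-[643.2,-175.5]; X=q@[c,s]; Y=q@[-s,c]
m=(abs(Y)<55)&(Q[:,2]>25)&(Q[:,2]<44)&(X<-60); print('front X',np.percentile(X[m],[2,50]) if m.any() else None)
st(); cv2.imwrite('pics/c8.png',np.hstack([p,pt])[:, :]) ; cv2.imwrite('pics/c8.png',np.hstack([cv2.resize(p[100:290,80:420],(440,246)),cv2.resize(pt[80:290,120:420],(351,246))]))
E
```

```text
time: 21.07
tool_pos: [444.6, -59.7, 118.8]
ee_rot: [0.127, 0.992, -0.0, 0.001]
force: [1.7, -0.4, -0.2]
gripper_width: 0.1
finger_force: 0.0
front X [-82.64551536 -79.60334262]
21.1667 [448.3 -56.4 118.2] [[-0.969, 0.245, 0.003], [0.245, 0.969, 0.0], [-0.003, 0.001, -1.0]] 0.20161046263992188 [ 0.  -0.1 -0.1] [-0.13  0.18 -0.41  0.97  0.    0.12]
```

View pics/c8.png

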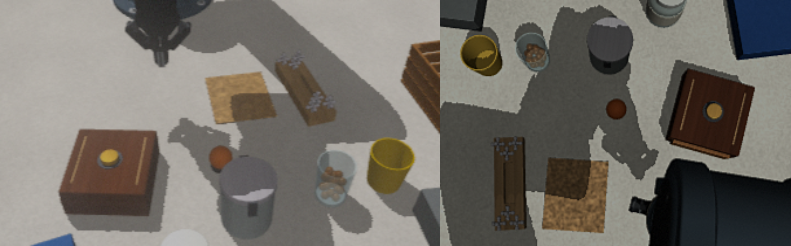

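Both views show the drawer shut, its front at about -81, which is the latched position. The mat and rack are empty and the bystanders are where they were. Handing in.

```bash
python3 -c "
from rig import r
print(r.sign_off())"
```

```text
the job is handed in; nothing more can be done
None
```

The job is handed in at about 21 s of the 69 s allowed: the tin was laid flat on the mat and let go, the button was pressed, and the tin now lies flat in the drawer, which is pushed shut and looked latched in the last pictures, with the bystanders untouched.

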